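# Lock the tabbed cap onto the clamping pot

## Robot

A 6-joint arm with a two-finger parallel gripper is mounted at the origin on a cart in front of the work surface, level with it; the furniture and walls round the work are solid. World frame = base frame: x ahead of the robot, y to its left, z up, the work surface at z = 0. Lengths are in m, angles in rad, forces in N, time in s.
With the tool pointing down it reaches from about 0.35 to 0.975 m from the base axis. Payload 4.9 kg.
Tool frame: the origin (TCP) lies on the centre line of the jaws, within the pads' length; the fingertips stand 14 mm ahead of it and the grasp point (between the pads) lies 5 mm behind it (manip.nose_length is the distance from the TCP to the fingertips, in m); z points along the fingers, y is the line along which they close (so a half turn about z gives the same grasp; the last joint's range is limited). The gripper opens to 85 mm and grips with 20 to 120 N. Pads are 22 mm wide; open, the fingers measure 114 mm over their backs; the gripper's body (76 mm by 85 mm) begins 54 mm behind the grasp point. The pads swing forward as they close: fully open they stand 13 mm farther back than shut.
Start: joints at [1.115, 0.053, 1.613, -0, 1.476, -0.119], TCP at [0.207, 0.59, 0.245] pointing down, gripper open.
Joint ranges: [-3.01, 3.01], [-1.01, 2.22], [0.06, 2.58], [-1.02, 4.17], [0.09, 2.62], [-3.14, 3.14]. Speed limits (rad/s): [2.57, 2.57, 3.14, 3.14, 3.14, 3.14].

## Interface

Orientations are given as a unit quaternion [w, x, y, z].
In Python, from plant import manip, imaging gives the robot as it stands.
- The arm moves only by the tool play_rows, never from a script. Its argument "commands" is a list of rows, each a list of 6 numbers: the shift along the tool's x, y, z in mm, then the turn, a rotation vector about the tool's x, y, z in degrees. A call has 1 to 5 rows; each row shifts and turns the commanded pose from where the row before left it, along the tool's axes as they then stand; what a row does not reach is not made up. A row lasts 1/12 s, in which the tool goes at most 41.7 mm and 7.16 degrees, less where a joint would pass 70% of its speed; a pose out of reach is approached as far as the arm can. A call is refused whole if a number of a shift passes 41.7 or a number of a turn 7.16, either way. A call with a gripper value outside its range is refused whole. "hand" is the finger opening in mm, from 0 to 85.4, set as the call begins (left out, the last holds). The fingers move at their own pace and stop on an object; the grip force is fixed at half the most. Time passes only in rows, so rows that do not move let the fingers close. It gives the time, the measured TCP pose, the force, the opening and the grip force at its end, in the units of the state.
- manip.state(): the state, without advancing time (a new reading comes with each control period).
- imaging.grab_frame(name): name is "scene" or "top"; returns a dict with "image" (480x640x3 uint8, red, green, blue), "fx", "fy", "cx", "cy" (pixels), "R" (3x3) and "t" (3): a world point X has camera coordinates R X + t. Camera axes: x right, y down, z forward; pixel columns grow to the right and rows downward; lengths in m; the calibration is good to about 2 mm. A picture is of the moment at which its call begins. There is no depth.
- manip.job_done(): hands the job in; it is judged then, once.
The state is a dict: "time": time; "joint_pos": joint angles; "joint_vel": joint speeds; "joint_efforts": joint torques, N m; "tool_pos": TCP position; "tool_rot": TCP orientation; "contact_force": force on the tool from outside, world axes, zero at the start; "ft_torque": the same for the moment, N m; "gripper_width": opening from 0.0 (shut) to 1.0 (fully open); "grasp_force": force on a finger pad.
Only numpy, scipy, OpenCV 4.12 (cv2) and the standard library are available. Lean on these libraries where they do the work, as an engineer would, in place of code of your own. Each camera call takes 0.05 s, during which the arm holds its last target. There are 200 camera calls.

## Task

Fit the grey tabbed cap onto the round clamping pot: squeeze its two upright tabs and keep them squeezed while you lower its lugs through the gaps in the pot's lip, press it down gently against the sprung plate and turn it clockwise (seen from above) until you feel it come up against its stop; then let go, so that both tabs spring fully out into the pockets and the cap stays locked. The index ring round the pot's mouth was set by hand for this job and is held by friction only, so stop turning as soon as the stop is felt and do not drag the ring round. Be gentle with the pot and leave the other things on the bench where they are.

Things in the scene. Friction and masses are not known exactly. Their poses are not given: they have to be found in the camera images.
- pot: Clamping pot, screwed down: dark flange 130 (x) by 104 (y) mm, 8 mm thick, with an upright round aluminium pot, 85 mm outside, 43.5 mm high with its ring. Origin at the centre of the flange's underside, on the bench, z up the pot's axis. Locked, the cap's origin lies on this axis 25 mm above this origin, its lugs pushed up against the underside of the lip by the sprung plate.
- pot_mouth (a point): Centre of the pot's mouth, on its axis, level with the top of the lip, 35 mm above the bench; axes as the pot's. The lip is 5 mm thick, bore 53 mm, with two gaps for the lugs at its +x and -x, each 16 mm wide. Below the lip the pot is hollow, 66 mm across.
- plate_top (a point): Centre of the sprung plate inside the pot, top of its 24 mm boss, 29 mm above the bench when free (6 mm below the top of the lip). It starts to yield at 2.4 N and yields 7 mm at most (at 6.6 N), then is solid. The cap must push it down 4 mm or more before its lugs can pass under the lip.
- ring_centre (a point): On the pot's axis, level with the top of the dark knurled index ring (8 mm high, bore 64 mm, two tab pockets 20 mm wide); axes as the pot's, not the ring's. The ring's friction is 0.25 N m; its setting is not measured. The cap, entered with its x along the pot's x, turns clockwise 29 to 80 degrees until its lugs meet the ring's hidden stops; there the tabs face the pockets.
- cap: Loose cap, right side up on the bench, about 150 g (varies): grey disc, 50 mm diameter, 12 mm thick, foot bevelled. Two lugs at its +x and -x, 12 mm wide, 5 mm high, flush with its underside, 60 mm over both. Two black spring tabs stand on it at +y and -y. Origin at the centre of the underside, z up. The same after half a turn.
- cap_grip (a point): Midway between the two tabs, 41 mm above the cap's underside; axes as the cap's: squeeze along y. The tabs' uprights are 24 mm wide (x), 6 mm thick, reach from 13 to 52 mm above the underside, and measure 55 mm over their outer faces free, 44 mm squeezed. With the cap in the pot, fingertips up to 18 mm below this point stay clear of the ring.
- tab_1 (a joint): Squeeze of the tab at the cap's +y, m: 0 = sprung fully out, 0.0055 = fully squeezed. Spring 3.5 N at 0, 7.4 N fully squeezed; a firm grip (20 to 40 N) squeezes both fully. A tongue at the tab's foot (16 mm wide, 12.6 to 18 mm above the cap's underside) points outward: 70 mm over both tongues free, 59 mm squeezed; free, it does not go into the ring's bore.
- tab_2 (a joint): Squeeze of the tab at the cap's -y, as tab_1.
- core_big: Bystander: bare strip-wound steel ring core, 80 mm diameter, 26 mm high; origin at the centre of its underside.
- core_small: Bystander: bare strip-wound steel ring core, 56 mm diameter, 20 mm high; origin at the centre of its underside.
- wound_toroid: Bystander: small wound toroid with leads, 70 mm wide, 58 mm high; origin at the centre of its underside.
- parts_cup: Bystander: small tub, 71 mm wide, 41 mm high; origin at the centre of its underside.
- index_ring (a joint): How far the index ring has been dragged from the setting it was left at, rad: 0 at the start whatever the setting, negative clockwise from above. It should stay near 0; it does not tell the setting.
Not all that is in view belongs to the job. Leave any brown, green or yellow look-alike of the cap alone.

How it is judged:
By the outcome, as a careful person would: the job done as asked, in the order asked, and still so for the second after the job is handed in, with the robot touching nothing.
It also fails if it takes over 58 s, if anything falls off the work surface, if the arm or the gripper's body presses on something with over 40 N, if the wrist force passes 120 N, or if a joint passes its speed limit or range.

## Working session

There is one attempt and no reset: what is moved stays moved. The work goes in short steps, Python scripts to look and compute and a tool call to move; the robot and the scene stay as the last step left them, time stands still between calls to the robot, and variables do not carry over. Pictures are saved under pics/ and viewed, at most 10 in all, crops included, and the job is handed in when it is done.

Besides the shell and the picture viewer there is one more tool, called after "Call:" as name([rows], argument=value, ...), one row to a line, values as JSON. play_rows: Moves the arm, as the interface text tells. Its arguments: {"type":"object","properties":{"commands":{"type":"array","items":{"type":"array","items":{"type":"number"}}},"hand":{"type":"number"}},"required":["commands"]}

```bash
mkdir -p pics; ls; python3 - <<'E'
from plant import manip, imaging
import cv2, numpy as np, pickle
print(manip.state())
for n in ("scene","top"):
    f=imaging.grab_frame(n); cv2.imwrite(f"pics/{n}0.png",f["image"][:,:,::-1]); pickle.dump(f,open(f"{n}0.pkl","wb"))
    print(n,f["fx"],f["fy"],f["cx"],f["cy"],np.round(f["R"],3).tolist(),f["t"], "cam pos",-np.array(f["R"]).T@f["t"])
E
```

```text
pics
{'time': 0.0, 'joint_pos': array([ 1.11501190e+00,  5.33355721e-02,  1.61425468e+00, -2.87475372e-05,
        1.47599209e+00, -1.18976072e-01]), 'joint_vel': array([ 0.00027775,  0.00100731,  0.00089992, -0.00038113,  0.00252969,
        0.00036682]), 'joint_efforts': array([ 1.44610326e-04, -3.93690634e+01, -3.70167124e+01, -1.29260175e-04,
        7.43972138e-03, -1.11121028e-05]), 'tool_pos': array([0.20628472, 0.58936466, 0.24409967]), 'tool_rot': array([-2.68258403e-04,  1.67607876e-01,  9.85853240e-01, -9.58100697e-04]), 'contact_force': array([-0.74083   ,  0.62725355, -0.45186784]), 'ft_torque': array([-0.02202804, -0.01033592, -0.02965275]), 'grasp_force': 0.0, 'gripper_width': 0.9965956540329293}
scene 535.4417367383214 535.4417367383214 316.8397804091367 231.56518770089787 [[-0.893, 0.449, -0.015], [0.251, 0.47, -0.846], [-0.373, -0.76, -0.533]] [ 0.49985311 -0.13430883  1.68975968] cam pos [1.11000325 1.12266169 0.7941683 ]
top 438.4794832403375 438.4794832403375 323.52028216129565 235.15448429294068 [[0.005, -1.0, -0.017], [-0.995, -0.004, -0.101], [0.101, 0.018, -0.995]] [0.05881794 0.5735153  1.00658074] cam pos [0.46846533 0.04293635 1.0603211 ]
```

View pics/scene0.png

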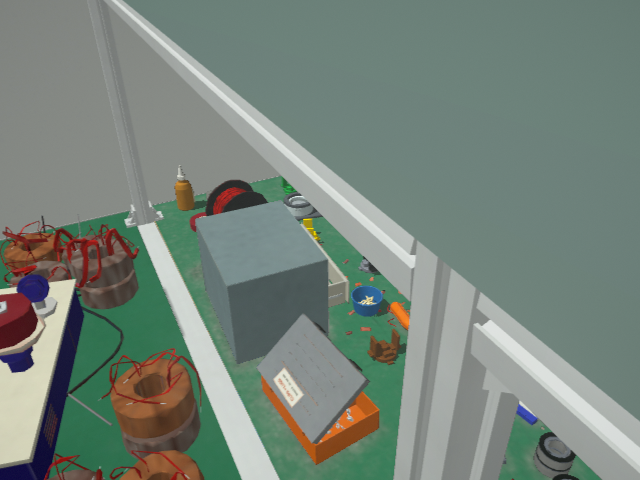

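View pics/top0.png

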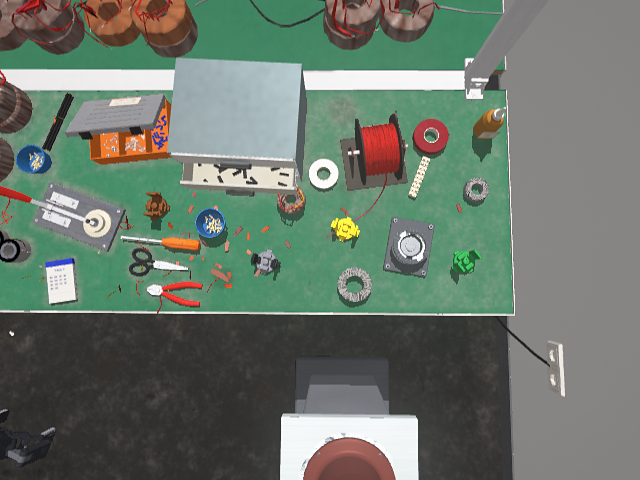

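The top view shows the cap (grey with black tabs) at about (265,262), the pot at (410,247), and brown, yellow and green look-alikes. In the scene view the cap is at about (368,265) and the pot at about (300,205), both partly hidden. I'll zoom in on them.

```bash
python3 - <<'E'
import cv2, numpy as np, pickle
t=pickle.load(open("top0.pkl","rb"))["image"][:,:,::-1]; s=pickle.load(open("scene0.pkl","rb"))["image"][:,:,::-1]
z=lambda im,x,y,w,h,k:cv2.resize(im[y:y+h,x:x+w],(w*k,h*k),interpolation=cv2.INTER_CUBIC)
a=z(t,240,237,50,50,8)[:, :400]; b=z(t,378,210,66,66,6)[:396]
c=z(s,345,245,50,40,5); d=z(s,275,185,60,40,5)
o=np.zeros((600,800,3),np.uint8); o[:400,:400]=a; o[:396,400:796]=b; o[400:600,:250]=c; o[400:600,400:700]=d
cv2.imwrite("pics/zoom0.png",o)
E
```

```text
(no output)
```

View pics/zoom0.png

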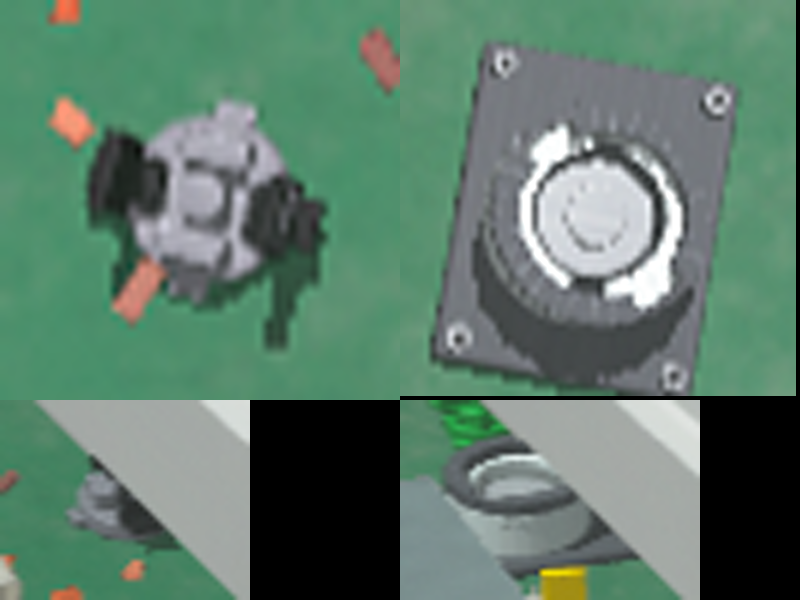

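The zoom shows the cap's lugs at zoomed (238,105) and (183,290), with the tabs left and right. The pot's flange is tilted about 9°, and the gaps lie near the image vertical. The pockets (white) are at about (553,147) and (650,290), so I expect a turn of about 45° clockwise.

```bash
cat >h.py <<'E'
import numpy as np, cv2, pickle
def ray(f,p):
    R=np.array(f["R"]); c=-R.T@f["t"]
    p=np.atleast_2d(np.array(p,float)); d=np.c_[(p[:,0]-f["cx"])/f["fx"],(p[:,1]-f["cy"])/f["fy"],np.ones(len(p))]@R
    return c,d
def onz(f,p,z):
    c,d=ray(f,p); return c+d*((z-c[2])/d[:,2])[:,None]
def tri(f,p,g,q):
    c,d=ray(f,p); e,h=ray(g,q); d=d[0]; h=h[0]
    a=np.linalg.lstsq(np.c_[d,-h],e-c,rcond=None)[0]; P,Q=c+d*a[0],e+h*a[1]
    return (P+Q)/2,np.linalg.norm(P-Q)
def proj(f,X):
    q=np.array(f["R"])@X+f["t"]; return f["fx"]*q[0]/q[2]+f["cx"],f["fy"]*q[1]/q[2]+f["cy"]
E
python3 - <<'E'
from h import *
np.set_printoptions(precision=4,suppress=True)
t=pickle.load(open("top0.pkl","rb")); s=pickle.load(open("scene0.pkl","rb"))
Z=lambda x,y,k,pts:[(x+(u+.5)/k-.5,y+(v+.5)/k-.5) for u,v in pts]
hsv=cv2.cvtColor(t["image"],cv2.COLOR_RGB2HSV)
# pot flange: low saturation blob
m=((hsv[...,1]<70)).astype(np.uint8); m2=np.zeros_like(m); m2[210:282,378:444]=m[210:282,378:444]
c=max(cv2.findContours(m2,0,1)[0],key=cv2.contourArea)[:,0]
w=onz(t,c,.008)[:,:2]*1000; r=cv2.minAreaRect(w.astype(np.float32)); print("flange",r)
scr=onz(t,Z(378,210,6,[(505-400,62),(717-400,100),(457-400,338),(673-400,376)]),.010); print("screws",scr[:,:2].mean(0),scr[:,:2].tolist())
xa=(scr[0]+scr[1]-scr[2]-scr[3]); print("pot x angle",np.degrees(np.arctan2(xa[1],xa[0])))
pk=onz(t,Z(378,210,6,[(153,147),(250,290)]),.040); print("pockets",pk[:,:2],np.degrees(np.arctan2(*(pk[0]-pk[1])[[1,0]])))
boss=onz(t,Z(378,210,6,[(193,215)]),.029); print("boss",boss)
gap=onz(t,Z(378,210,6,[(187,285)]),.035); print("gap-x",gap)
# cap
m=(hsv[...,1]<75).astype(np.uint8); m2=np.zeros_like(m); m2[244:280,248:284]=m[244:280,248:284]
c=max(cv2.findContours(m2,0,1)[0],key=cv2.contourArea)[:,0]; print("cap bbox",cv2.boundingRect(c))
lug=onz(t,Z(240,237,8,[(238,104),(184,294)]),.005); print("lugs",lug[:,:2],lug[:,:2].mean(0),np.linalg.norm(lug[0]-lug[1]),np.degrees(np.arctan2(*(lug[0]-lug[1])[[1,0]])))
tab=onz(t,Z(240,237,8,[(88,176),(326,216)]),.040); print("tabs",tab.mean(0),np.linalg.norm(tab[0]-tab[1]),np.degrees(np.arctan2(*(tab[0]-tab[1])[[1,0]])))
print("lug tri",tri(t,Z(240,237,8,[(238,104)]),s,Z(345,245,5,[(72,115)])))
print("ring top left edge: tri", [tri(t,Z(378,210,6,[(a,b)]),s,Z(275,185,5,[(43,75)])) for a,b in [(190,120),(205,120)]])
E
```

```text
flange ((549.207763671875, -142.2119903564453), (104.22754669189453, 131.16029357910156), 79.85797119140625)
screws [ 0.55   -0.1429] [[0.6127671453289123, -0.11054397850754663], [0.597667771945832, -0.19504456911906362], [0.5020369987237363, -0.09028429381506375], [0.48741443164818027, -0.17555778154995094]]
pot x angle -10.196299877419436
pockets [[ 0.5754 -0.1244]
 [ 0.5199 -0.161 ]] 33.47367396967497
boss [[ 0.5498 -0.1415  0.029 ]]
gap-x [[ 0.522  -0.1377  0.035 ]]
cap bbox (251, 249, 29, 26)
lugs [[0.5403 0.1927]
 [0.483  0.2079]] [0.5116 0.2003] 0.05925852086593739 -14.904101284509217
tabs [0.511  0.1963 0.04  ] 0.07063952422401093 80.77709045397941
lug tri (array([0.5397, 0.1935, 0.0022]), np.float64(0.0018891376988801661))
ring top left edge: tri [(array([ 0.5905, -0.1406,  0.0466]), np.float64(0.011920989978797649)), (array([ 0.5897, -0.1463,  0.0439]), np.float64(0.009234635814495573))]
```

```bash
cat >>h.py <<'E'
from scipy.spatial.transform import Rotation as Ro
def delta(st,x,y,z,yaw):
    "tool-frame shift (mm) and tool-z turn (deg) to a target TCP with tool y at world yaw (deg), pointing down"
    q=st["tool_rot"]; R=Ro.from_quat([q[1],q[2],q[3],q[0]])
    Y=np.radians(yaw); T=Ro.from_matrix(np.c_[[np.cos(Y+np.pi/2),np.sin(Y+np.pi/2),0],[np.cos(Y),np.sin(Y),0],[0,0,-1]])
    return np.round(R.inv().apply(np.array([x,y,z])-st["tool_pos"])*1000,1), np.round((R.inv()*T).as_rotvec(degrees=True),2)
E
python3 - <<'E'
from h import *
from plant import manip
print(manip.nose_length); print(delta(manip.state(),.5115,.199,.244,78))
E
```

```text
0.014
(array([-417.1, -267.6,    0.6]), array([-0.11, -0.02, -7.3 ]))
```

Call:
play_rows([
  [-34,-22,0,0,0,0],
  [-34,-22,0,0,0,0],
  [-34,-22,0,0,0,0],
  [-34,-22,0,0,0,0],
  [-34,-22,0,0,0,0],
], hand=85)

```text
time: 0.52
tool_pos: [0.3311, 0.4282, 0.2447]
tool_rot: [-0.0, 0.167, 0.986, -0.0]
contact_force: [0.9, -0.1, 0.4]
gripper_width: 0.994
grasp_force: 0.0
```

Call:
play_rows([
  [-34,-22,0,0,0,0],
  [-34,-22,0,0,0,0],
  [-34,-22,0,0,0,0],
  [-34,-22,0,0,0,0],
  [-34,-22,0,0,0,0],
])

```text
time: 0.93
tool_pos: [0.4553, 0.268, 0.2449]
tool_rot: [-0.0, 0.168, 0.986, -0.0]
contact_force: [1.2, 0.8, -0.3]
gripper_width: 0.994
grasp_force: 0.0
```

```bash
python3 - <<'E'
from h import *
from plant import manip
s=manip.state(); print(s["tool_pos"],delta(s,.5115,.199,.1,78))
E
```

```text
[0.45530466 0.26799513 0.24493146] (array([-75.9, -46.5, 144.9]), array([-0.01, -0.02, -7.29]))
```

Call:
play_rows([
  [-38,-10,0,0,0,0],
  [-38,-10,0,0,0,0],
  [0,-26,30,0,0,0],
  [0,0,40,0,0,0],
  [0,0,40,0,0,-7.1],
])

```text
time: 1.35
tool_pos: [0.5125, 0.2, 0.135]
tool_rot: [0.001, 0.107, 0.994, 0.001]
contact_force: [1.1, 1.1, -1.1]
gripper_width: 0.996
grasp_force: 0.0
```

```bash
python3 - <<'E'
from h import *
from plant import manip,imaging
s=manip.state(); print(s["tool_pos"],delta(s,.5115,.199,.039,78))
f=imaging.grab_frame("top"); g=imaging.grab_frame("scene")
z=lambda im,x,y,w,h,k:cv2.resize(im[y:y+h,x:x+w,::-1],(w*k,h*k),interpolation=cv2.INTER_CUBIC)
o=np.zeros((480,800,3),np.uint8); o[:480,:480]=z(f["image"],235,232,60,60,8); o[:320,480:]=z(g["image"],340,220,80,80,4)
cv2.imwrite("pics/a1.png",o)
E
```

```text
[0.51250397 0.200033   0.13504822] (array([ 1. , -1.3, 96. ]), array([ 0.08,  0.15, -0.25]))
```

View pics/a1.png

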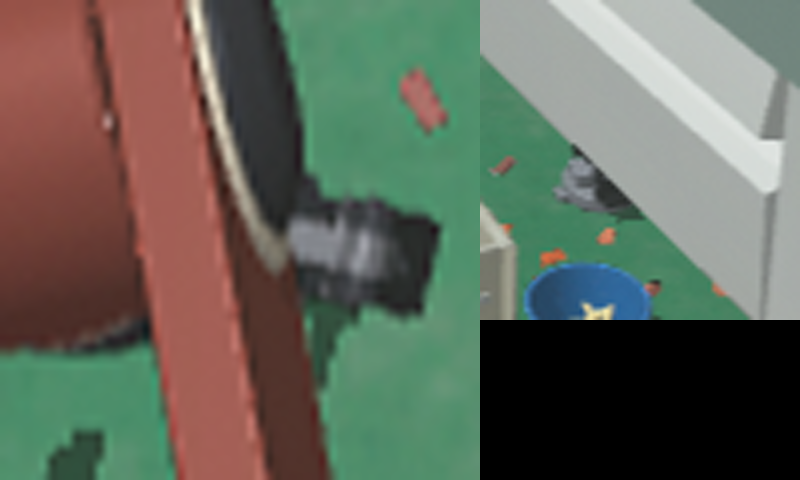

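The arm hides the cap in the top view and the beam hides it in the scene view. I'll go down on the measured pose while watching the force.

Call:
play_rows([
  [1,-1.3,0,0,0,-0.2],
  [0,0,30,0,0,0],
  [0,0,30,0,0,0],
  [0,0,20,0,0,0],
  [0,0,10,0,0,0],
])

```text
time: 1.87
tool_pos: [0.5105, 0.2008, 0.0459]
tool_rot: [0.0, 0.105, 0.994, 0.0]
contact_force: [-1.2, 0.3, 0.3]
gripper_width: 0.995
grasp_force: 0.0
```

Call:
play_rows([
  [0,0,5,0,0,0],
  [0,0,0,0,0,0],
  [0,0,0,0,0,0],
])

```text
time: 2.12
tool_pos: [0.5117, 0.2009, 0.0427]
tool_rot: [0.002, 0.105, 0.995, 0.001]
contact_force: [-0.6, -0.4, 0.7]
gripper_width: 0.994
grasp_force: 0.0
```

```bash
python3 - <<'E'
from h import *
from plant import manip,imaging
s=manip.state(); print(s["tool_pos"],delta(s,.5115,.199,.039,78),s["contact_force"],s["ft_torque"])
E
```

```text
[0.51172641 0.2008637  0.04268374] (array([-0.2, -1.9,  3.7]), array([ 0.09,  0.19, -0.01])) [-0.64631256 -0.38577625  0.74959523] [ 0.0261331  -0.0016964  -0.06533915]
```

Call:
play_rows([
  [0,0,0,0,0,0],
  [0,0,0,0,0,0],
  [0,0,0,0,0,0],
  [0,0,0,0,0,0],
  [0,0,0,0,0,0],
], hand=35)

```text
time: 2.53
tool_pos: [0.5122, 0.2007, 0.0438]
tool_rot: [0.002, 0.105, 0.995, 0.001]
contact_force: [-3.1, -1.7, 12.8]
gripper_width: 0.454
grasp_force: 63.9
```

Call:
play_rows([
  [0,0,0,0,0,0],
  [0,0,0,0,0,0],
  [0,0,0,0,0,0],
  [0,0,0,0,0,0],
])

```text
time: 2.87
tool_pos: [0.5122, 0.2007, 0.0437]
tool_rot: [0.002, 0.105, 0.995, 0.001]
contact_force: [-2.6, -0.9, 12.9]
gripper_width: 0.454
grasp_force: 63.9
```

The grip force is 64 N. The 13 N upward reading comes from the pads swinging down onto the cap. Now I'll lift.

Call:
play_rows([
  [0,0,-4,0,0,0],
  [0,0,-6,0,0,0],
  [0,0,-30,0,0,0],
  [0,0,-40,0,0,0],
  [0,0,0,0,0,0],
])

```text
time: 3.28
tool_pos: [0.5144, 0.2014, 0.1283]
tool_rot: [0.006, 0.104, 0.995, 0.002]
contact_force: [1.8, 1.0, -0.1]
gripper_width: 0.448
grasp_force: 61.3
```

```bash
python3 - <<'E'
from h import *
from plant import manip,imaging
s=manip.state(); print(s["tool_pos"],delta(s,.5495,-.142,.15,79.8),s["contact_force"],s["ft_torque"],s["gripper_width"])
E
```

```text
[0.51438989 0.20143953 0.12834086] (array([-105.9, -328.5,  -22.3]), array([ 0.31,  0.67, -1.79])) [ 1.80844205  1.00818735 -0.09671876] [ 0.03974085 -0.13614111 -0.01138819] 0.4483317969913049
```

Call:
play_rows([
  [0,0,-22,0,0,0],
  [-11,-36,0,0,0,0],
  [-12,-37,0,0,0,0],
  [-12,-37,0,0,0,0],
  [-12,-37,0,0,0,0],
])

```text
time: 3.7
tool_pos: [0.5251, 0.0454, 0.1423]
tool_rot: [0.0, 0.104, 0.995, 0.0]
contact_force: [1.0, 0.9, -0.5]
gripper_width: 0.448
grasp_force: 61.2
```

Call:
play_rows([
  [-12,-37,0,0,0,0],
  [-12,-37,0,0,0,0],
  [-12,-37,0,0,0,0],
  [-12,-37,0,0,0,0],
  [-11,-33,0,0,0,0],
])

```text
time: 4.12
tool_pos: [0.5451, -0.1448, 0.1421]
tool_rot: [-0.0, 0.105, 0.994, -0.0]
contact_force: [0.4, 0.2, -1.7]
gripper_width: 0.453
grasp_force: 61.2
```

Call:
play_rows([
  [0,0,0,0,0,-1.5],
  [0,0,0,0,0,0],
  [0,0,0,0,0,0],
  [0,0,0,0,0,0],
])

```text
time: 4.45
tool_pos: [0.5452, -0.1417, 0.1419]
tool_rot: [-0.0, 0.091, 0.996, 0.0]
contact_force: [0.5, 0.2, -2.0]
gripper_width: 0.451
grasp_force: 61.3
```

```bash
python3 - <<'E'
from h import *
from plant import manip,imaging
s=manip.state(); print(s["tool_pos"],delta(s,.5495,-.142,.15,79.8),s["contact_force"],s["ft_torque"],s["gripper_width"])
f=imaging.grab_frame("top"); g=imaging.grab_frame("scene")
pickle.dump((f,g),open("b1.pkl","wb"))
s=manip.state(); print(s["tool_pos"])
z=lambda im,x,y,w,h,k:cv2.resize(im[y:y+h,x:x+w,::-1],(w*k,h*k),interpolation=cv2.INTER_CUBIC)
o=np.zeros((480,800,3),np.uint8); o[:400,:400]=z(f["image"],375,205,80,80,5); o[:400,400:]=z(g["image"],250,130,100,100,4)
cv2.imwrite("pics/b1.png",o)
E
```

```text
[ 0.54516512 -0.14171034  0.14188739] (array([-4.3,  0.5, -8.1]), array([ 0.02, -0.05, -0.27])) [ 0.48837462  0.1727293  -1.96226821] [ 0.02743138 -0.01880368 -0.02505593] 0.4506291154192939
[ 0.54534476 -0.14144256  0.142094  ]
```

View pics/b1.png

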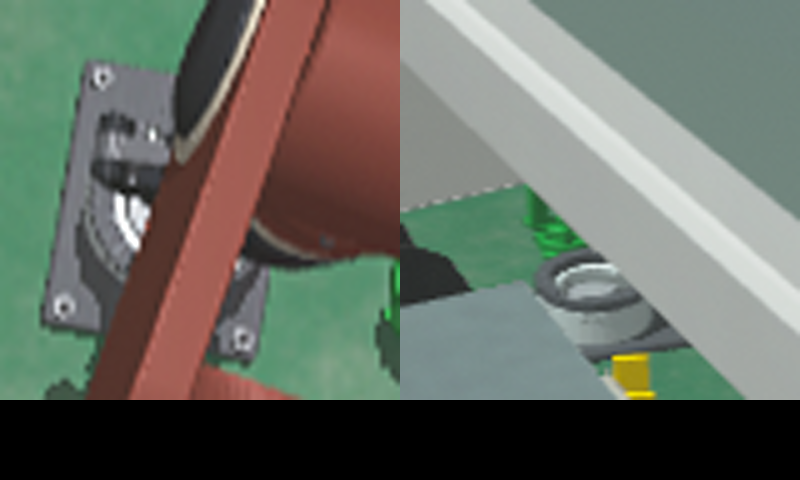

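The held cap is hidden by the arm and the beam. The weight reading (about 2 N) and the opening agree with a held cap. I'll centre over the pot and then lower it by feel.

Call:
play_rows([
  [-4.5,0.3,0,0,0,-0.3],
  [0,0,25,0,0,0],
  [0,0,20,0,0,0],
  [0,0,5,0,0,0],
  [0,0,0,0,0,0],
])

```text
time: 4.97
tool_pos: [0.5486, -0.142, 0.09]
tool_rot: [-0.002, 0.088, 0.996, 0.001]
contact_force: [0.6, 0.5, -1.6]
gripper_width: 0.453
grasp_force: 61.3
```

Call:
play_rows([
  [0,0,2,0,0,0],
  [0,0,2,0,0,0],
  [0,0,2,0,0,0],
  [0,0,0,0,0,0],
])

```text
time: 5.3
tool_pos: [0.5504, -0.1433, 0.087]
tool_rot: [0.001, 0.089, 0.996, -0.0]
contact_force: [-0.2, 0.5, -1.3]
gripper_width: 0.452
grasp_force: 61.3
```

```bash
cat >st.py <<'E'
from h import *
from plant import manip
np.set_printoptions(precision=4,suppress=True)
s=manip.state(); print(s["time"],s["tool_pos"],*delta(s,.5498,-.142,.0672,79.8),s["contact_force"],s["ft_torque"],s["gripper_width"])
E
python3 st.py
```

```text
5.3 [ 0.5504 -0.1433  0.087 ] [ 0.9  1.1 19.8] [-0.02  0.07  0.  ] [-0.2235  0.5385 -1.3305] [-0.0265  0.0291 -0.0361] 0.4518472279780494
```

Call:
play_rows([
  [0,0,1.5,0,0,0],
  [0,0,1.5,0,0,0],
  [0,0,1.5,0,0,0],
  [0,0,0,0,0,0],
])

```text
time: 5.63
tool_pos: [0.5497, -0.1431, 0.0814]
tool_rot: [-0.0, 0.089, 0.996, 0.0]
contact_force: [-0.1, -0.0, -1.2]
gripper_width: 0.445
grasp_force: 61.3
```

Call:
play_rows([
  [0,0,1,0,0,0],
  [0,0,1,0,0,0],
  [0,0,0,0,0,0],
])

```text
time: 5.88
tool_pos: [0.5498, -0.1431, 0.0795]
tool_rot: [-0.0, 0.089, 0.996, 0.0]
contact_force: [0.8, 0.0, -1.2]
gripper_width: 0.454
grasp_force: 61.3
```

Call:
play_rows([
  [0,0,1,0,0,0],
  [0,0,0,0,0,0],
])

```text
time: 6.05
tool_pos: [0.5499, -0.1431, 0.0786]
tool_rot: [-0.0, 0.089, 0.996, 0.0]
contact_force: [0.7, 0.1, -1.7]
gripper_width: 0.448
grasp_force: 61.3
```

Call:
play_rows([
  [0,0,1,0,0,0],
  [0,0,0,0,0,0],
])

```text
time: 6.22
tool_pos: [0.5499, -0.1431, 0.0776]
tool_rot: [-0.0, 0.089, 0.996, 0.0]
contact_force: [-0.7, -0.3, -0.9]
gripper_width: 0.447
grasp_force: 61.3
```

Call:
play_rows([
  [0,0,1,0,0,0],
  [0,0,0,0,0,0],
])

```text
time: 6.38
tool_pos: [0.5499, -0.1431, 0.0766]
tool_rot: [-0.0, 0.089, 0.996, 0.0]
contact_force: [-0.6, -0.6, -2.1]
gripper_width: 0.45
grasp_force: 61.3
```

Call:
play_rows([
  [0,0,1,0,0,0],
  [0,0,0,0,0,0],
])

```text
time: 6.55
tool_pos: [0.5499, -0.1431, 0.0756]
tool_rot: [-0.0, 0.089, 0.996, 0.0]
contact_force: [0.1, -0.6, -2.8]
gripper_width: 0.447
grasp_force: 61.3
```

Call:
play_rows([
  [0,0,1,0,0,0],
  [0,0,0,0,0,0],
])

```text
time: 6.72
tool_pos: [0.5499, -0.1431, 0.0746]
tool_rot: [-0.0, 0.089, 0.996, 0.0]
contact_force: [0.9, -0.4, -1.8]
gripper_width: 0.45
grasp_force: 61.3
```

Call:
play_rows([
  [0,0,1,0,0,0],
  [0,0,0,0,0,0],
])

```text
time: 6.88
tool_pos: [0.5499, -0.1431, 0.0736]
tool_rot: [-0.0, 0.089, 0.996, 0.0]
contact_force: [0.3, -0.3, -1.5]
gripper_width: 0.45
grasp_force: 61.3
```

Call:
play_rows([
  [0,0,1,0,0,0],
  [0,0,0,0,0,0],
])

```text
time: 7.05
tool_pos: [0.5501, -0.1431, 0.0729]
tool_rot: [0.0, 0.089, 0.996, -0.0]
contact_force: [-0.4, -0.7, 0.4]
gripper_width: 0.453
grasp_force: 61.7
```

Call:
play_rows([
  [0,0,1,0,0,0],
  [0,0,0,0,0,0],
])

```text
time: 7.22
tool_pos: [0.5502, -0.1432, 0.072]
tool_rot: [0.0, 0.089, 0.996, -0.0]
contact_force: [-0.5, 0.4, 1.2]
gripper_width: 0.447
grasp_force: 61.9
```

Call:
play_rows([
  [0,0,1,0,0,0],
  [0,0,0,0,0,0],
])

```text
time: 7.38
tool_pos: [0.5502, -0.1432, 0.071]
tool_rot: [0.0, 0.089, 0.996, -0.0]
contact_force: [-0.0, 0.4, 2.0]
gripper_width: 0.45
grasp_force: 62.0
```

Plate contact came at about 0.073 m as predicted, and the spring rate fits. I'll press to a depth of about 5.3 mm.

Call:
play_rows([
  [0,0,1,0,0,0],
  [0,0,1,0,0,0],
  [0,0,0,0,0,0],
])

```text
time: 7.63
tool_pos: [0.5502, -0.1432, 0.0689]
tool_rot: [0.0, 0.089, 0.996, -0.0]
contact_force: [-1.5, -0.3, 1.2]
gripper_width: 0.45
grasp_force: 62.3
```

Call:
play_rows([
  [0,0,1,0,0,0],
  [0,0,0.4,0,0,0],
  [0,0,0,0,0,0],
  [0,0,0,0,0,0],
])

```text
time: 7.97
tool_pos: [0.5502, -0.1432, 0.0677]
tool_rot: [0.0, 0.089, 0.996, -0.0]
contact_force: [-1.4, -0.1, 3.3]
gripper_width: 0.45
grasp_force: 62.5
```

```bash
python3 st.py
```

```text
7.9667 [ 0.5502 -0.1432  0.0677] [0.6 1.1 0.5] [-0.01  0.03  0.  ] [-1.4209 -0.0576  3.3043] [0.0042 0.167  0.0116] 0.4497452628681733
```

Pressed in, with lateral forces small. Now I'll turn clockwise (positive about tool z), checking the axial moment as I go.

Call:
play_rows([
  [0,0,0,0,0,2],
  [0,0,0,0,0,2],
  [0,0,0,0,0,2],
  [0,0,0,0,0,2],
  [0,0,0,0,0,2],
])

```text
time: 8.38
tool_pos: [0.5504, -0.1432, 0.0678]
tool_rot: [0.001, 0.176, 0.984, -0.0]
contact_force: [-0.1, 0.1, 2.4]
gripper_width: 0.452
grasp_force: 62.5
```

```bash
python3 st.py
```

```text
8.3833 [ 0.5504 -0.1432  0.0678] [1.  0.9 0.6] [  0.     0.06 -10.1 ] [-0.1294  0.0898  2.3765] [0.0493 0.0359 0.0787] 0.4515357265534987
```

Call:
play_rows([
  [0,0,0,0,0,3],
  [0,0,0,0,0,3],
  [0,0,0,0,0,3],
  [0,0,0,0,0,3],
  [0,0,0,0,0,3],
])

```text
time: 8.8
tool_pos: [0.5505, -0.1433, 0.0678]
tool_rot: [0.001, 0.304, 0.953, 0.0]
contact_force: [0.1, 0.0, 2.9]
gripper_width: 0.453
grasp_force: 62.6
```

```bash
python3 st.py
```

```text
8.8 [ 0.5505 -0.1433  0.0678] [1.3 0.6 0.6] [  0.01   0.08 -25.14] [0.0596 0.0468 2.9256] [-0.006   0.0424  0.043 ] 0.4532129265612726
```

Call:
play_rows([
  [0,0,0,0,0,2],
  [0,0,0,0,0,2],
  [0,0,0,0,0,2],
  [0,0,0,0,0,0],
])

```text
time: 9.13
tool_pos: [0.5505, -0.1433, 0.0678]
tool_rot: [0.001, 0.352, 0.936, 0.0]
contact_force: [0.5, 0.3, 3.6]
gripper_width: 0.455
grasp_force: 62.6
```

```bash
python3 st.py
```

```text
9.1333 [ 0.5505 -0.1433  0.0678] [1.4 0.5 0.6] [  0.01   0.08 -31.03] [0.5394 0.2741 3.5525] [-0.0637 -0.0403 -0.0827] 0.45539603905478093
```

```bash
cat >tq.py <<'E'
from h import *
from plant import manip,imaging
v=[];p=[]
for i in range(4):
    s=manip.state(); v.append(s["ft_torque"][2]); p.append(delta(s,.55,-.143,.0672,79.8)[1][2]); imaging.grab_frame("top")
print("t",s["time"],"tz",np.round(v,3),"mean %.3f"%np.mean(v),"ang",p[-1],"Fz",round(s["contact_force"][2],1))
E
python3 tq.py
```

```text
t 9.2833 tz [-0.083  0.013  0.002  0.026] mean -0.011 ang -30.96 Fz 2.6
```

Call:
play_rows([
  [0,0,0,0,0,1.5],
  [0,0,0,0,0,1.5],
  [0,0,0,0,0,0],
])

```text
time: 9.58
tool_pos: [0.5503, -0.1432, 0.0676]
tool_rot: [0.0, 0.376, 0.927, -0.0]
contact_force: [0.2, 0.6, 3.6]
gripper_width: 0.45
grasp_force: 62.6
```

```bash
python3 tq.py
```

```text
t 9.7333 tz [ 0.032 -0.032 -0.027 -0.025] mean -0.013 ang -33.95 Fz 4.4
```

Call:
play_rows([
  [0,0,0,0,0,1.5],
  [0,0,0,0,0,1.5],
  [0,0,0,0,0,0],
])

```text
time: 10.03
tool_pos: [0.55, -0.1431, 0.0675]
tool_rot: [0.0, 0.4, 0.916, -0.0]
contact_force: [-0.1, -0.8, 4.5]
gripper_width: 0.45
grasp_force: 62.6
```

```bash
python3 tq.py
```

```text
t 10.1833 tz [ 0.01  -0.018 -0.041  0.02 ] mean -0.007 ang -36.95 Fz 3.5
```

Call:
play_rows([
  [0,0,0,0,0,1],
  [0,0,0,0,0,1],
  [0,0,0,0,0,0],
])

```text
time: 10.48
tool_pos: [0.5499, -0.1431, 0.0674]
tool_rot: [-0.0, 0.417, 0.909, -0.0]
contact_force: [0.8, -0.1, 3.5]
gripper_width: 0.449
grasp_force: 62.6
```

```bash
python3 tq.py
```

```text
t 10.6333 tz [ 0.01  -0.038 -0.004  0.038] mean 0.002 ang -39.0 Fz 3.8
```

Call:
play_rows([
  [0,0,0,0,0,1],
  [0,0,0,0,0,0],
])

```text
time: 10.85
tool_pos: [0.5499, -0.143, 0.0673]
tool_rot: [-0.0, 0.425, 0.905, 0.0]
contact_force: [-0.7, 0.1, 3.0]
gripper_width: 0.448
grasp_force: 62.6
```

```bash
python3 tq.py
```

```text
t 11.0 tz [-0.029  0.011  0.012 -0.051] mean -0.014 ang -40.0 Fz 4.0
```

Call:
play_rows([
  [0,0,0,0,0,1],
  [0,0,0,0,0,0],
])

```text
time: 11.22
tool_pos: [0.5499, -0.1431, 0.0674]
tool_rot: [-0.0, 0.432, 0.902, 0.0]
contact_force: [0.5, 0.6, 3.7]
gripper_width: 0.453
grasp_force: 62.6
```

```bash
python3 tq.py
```

```text
t 11.3667 tz [-0.031  0.032 -0.088  0.015] mean -0.018 ang -41.0 Fz 4.0
```

Call:
play_rows([
  [0,0,0,0,0,1],
  [0,0,0,0,0,0],
])

```text
time: 11.58
tool_pos: [0.5499, -0.143, 0.0674]
tool_rot: [-0.0, 0.44, 0.898, 0.0]
contact_force: [0.3, -0.6, 3.2]
gripper_width: 0.45
grasp_force: 62.6
```

```bash
python3 tq.py
```

```text
t 11.7333 tz [ 0.03  -0.01   0.006  0.037] mean 0.016 ang -42.0 Fz 3.8
```

Call:
play_rows([
  [0,0,0,0,0,1],
  [0,0,0,0,0,0],
])

```text
time: 11.95
tool_pos: [0.55, -0.1431, 0.0674]
tool_rot: [-0.0, 0.448, 0.894, 0.0]
contact_force: [0.3, 0.0, 3.3]
gripper_width: 0.449
grasp_force: 62.6
```

```bash
python3 tq.py
```

```text
t 12.1 tz [-0.022  0.031  0.019  0.014] mean 0.011 ang -43.0 Fz 2.8
```

Call:
play_rows([
  [0,0,0,0,0,1],
  [0,0,0,0,0,0],
])

```text
time: 12.32
tool_pos: [0.55, -0.1431, 0.0674]
tool_rot: [-0.0, 0.456, 0.89, 0.0]
contact_force: [-0.4, -0.1, 4.0]
gripper_width: 0.452
grasp_force: 62.6
```

```bash
python3 tq.py
```

```text
t 12.4667 tz [ 0.033 -0.005 -0.05  -0.03 ] mean -0.013 ang -44.0 Fz 3.3
```

Call:
play_rows([
  [0,0,0,0,0,1],
  [0,0,0,0,0,0],
])

```text
time: 12.68
tool_pos: [0.55, -0.1431, 0.0674]
tool_rot: [-0.0, 0.464, 0.886, -0.0]
contact_force: [-0.0, 0.6, 4.0]
gripper_width: 0.448
grasp_force: 62.6
```

```bash
python3 tq.py
```

```text
t 12.8333 tz [0.031 0.012 0.022 0.042] mean 0.027 ang -44.99 Fz 3.8
```

Call:
play_rows([
  [0,0,0,0,0,1],
  [0,0,0,0,0,0],
])

```text
time: 13.05
tool_pos: [0.5498, -0.1432, 0.0673]
tool_rot: [-0.0, 0.471, 0.882, -0.0]
contact_force: [-0.7, -0.2, 4.2]
gripper_width: 0.451
grasp_force: 62.7
```

```bash
python3 tq.py
```

```text
t 13.2 tz [0.177 0.18  0.111 0.102] mean 0.142 ang -45.99 Fz 3.7
```

The moment rose clearly to 0.14 N m at 46°, which is where the picture put the pockets, so this is the stop. I'll ease up 1.2 mm so the lugs meet the lip, then let go.

Call:
play_rows([
  [0,0,-0.6,0,0,0],
  [0,0,-0.6,0,0,0],
  [0,0,0,0,0,0],
])

```text
time: 13.5
tool_pos: [0.5498, -0.1431, 0.0683]
tool_rot: [-0.0, 0.471, 0.882, -0.0]
contact_force: [-0.6, -0.4, 0.6]
gripper_width: 0.447
grasp_force: 62.0
```

```bash
python3 tq.py
```

```text
t 13.65 tz [0.111 0.107 0.179 0.144] mean 0.135 ang -45.99 Fz 0.2
```

Call:
play_rows([
  [0,0,0,0,0,0],
  [0,0,0,0,0,0],
  [0,0,0,0,0,0],
  [0,0,0,0,0,0],
  [0,0,0,0,0,0],
], hand=78)

```text
time: 14.12
tool_pos: [0.5503, -0.1431, 0.0691]
tool_rot: [0.0, 0.471, 0.882, 0.0]
contact_force: [0.8, 0.5, 0.3]
gripper_width: 0.91
grasp_force: 0.0
```

Call:
play_rows([
  [0,0,0,0,0,0],
  [0,0,0,0,0,0],
  [0,0,0,0,0,0],
])

```text
time: 14.37
tool_pos: [0.5501, -0.1431, 0.0688]
tool_rot: [0.0, 0.471, 0.882, 0.0]
contact_force: [-0.5, 0.5, -0.0]
gripper_width: 0.914
grasp_force: 0.0
```

```bash
python3 tq.py
```

```text
t 14.5167 tz [ 0.032 -0.048  0.023 -0.009] mean -0.000 ang -46.0 Fz 0.9
```

Released. Now I'll retreat upwards and move aside for a look.

Call:
play_rows([
  [0,0,-10,0,0,0],
  [0,0,-25,0,0,0],
  [0,0,-40,0,0,0],
  [0,0,-40,0,0,0],
  [0,0,-40,0,0,0],
])

```text
time: 14.98
tool_pos: [0.5495, -0.1429, 0.2258]
tool_rot: [-0.0, 0.471, 0.882, -0.0]
contact_force: [1.0, -2.0, 0.1]
gripper_width: 0.914
grasp_force: 0.0
```

```bash
python3 - <<'E'
from h import *
from plant import manip
s=manip.state(); print(delta(s,.40,.12,.225,34))
E
```

```text
(array([301.7,  22. ,   0.9]), array([-0.01, -0.01, -0.2 ]))
```

Call:
play_rows([
  [38,3,0,0,0,0],
  [38,3,0,0,0,0],
  [38,3,0,0,0,0],
  [38,3,0,0,0,0],
  [38,3,0,0,0,0],
])

```text
time: 15.4
tool_pos: [0.4557, 0.0243, 0.2245]
tool_rot: [0.001, 0.471, 0.882, 0.0]
contact_force: [-0.0, 1.0, -0.5]
gripper_width: 0.912
grasp_force: 0.0
```

Call:
play_rows([
  [36,3,0,0,0,0],
  [36,3,0,0,0,0],
  [36,0,0,0,0,0],
  [0,0,0,0,0,0],
])

```text
time: 15.73
tool_pos: [0.399, 0.12, 0.2243]
tool_rot: [-0.0, 0.468, 0.884, 0.001]
contact_force: [0.3, 0.3, 0.6]
gripper_width: 0.911
grasp_force: 0.0
```

```bash
python3 - <<'E'
from h import *
from plant import imaging
f=imaging.grab_frame("top"); pickle.dump(f,open("c1.pkl","wb"))
f0=pickle.load(open("top0.pkl","rb"))
z=lambda im,x,y,w,h,k:cv2.resize(im[y:y+h,x:x+w,::-1],(w*k,h*k),interpolation=cv2.INTER_CUBIC)
cv2.imwrite("pics/c1.png",np.hstack([z(f0["image"],378,210,66,66,6),z(f["image"],378,210,66,66,6)]))
E
```

```text
(no output)
```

View pics/c1.png

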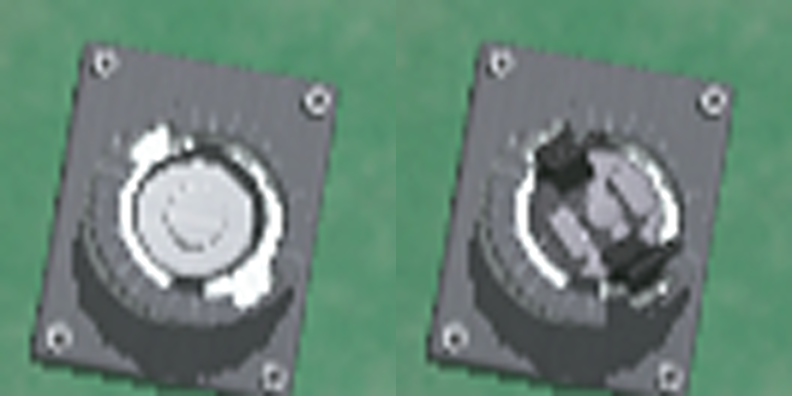

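Both black tabs lie over the pockets, at about (563,155) and (640,262) in the right half, and the ring and flange look unmoved. I'll check the span over the tabs by mask (55 mm free, 44 mm squeezed).

```bash
python3 - <<'E'
from h import *
f=pickle.load(open("c1.pkl","rb")); f0=pickle.load(open("top0.pkl","rb"))
def span(f,box,z,ang,c):
    x,y,w,h=box; im=cv2.resize(f["image"][y:y+h,x:x+w],None,fx=4,fy=4,interpolation=cv2.INTER_CUBIC)
    m=im.max(2)<62; v,u=np.nonzero(m); P=onz(f,np.c_[x+(u+.5)/4-.5,y+(v+.5)/4-.5],z)[:,:2]-c
    a=np.radians(ang); s=P@[np.cos(a),np.sin(a)]*1000; l=P@[-np.sin(a),np.cos(a)]*1000; k=abs(l)<11; s=s[k]
    print(len(s),np.percentile(s,[1,5,50,95,99]),"inner",s[s<0].max(),s[s>0].min())
span(f0,(248,246,36,32),.045,78,np.array([.5115,.199]))
span(f,(396,228,30,34),.070,34,np.array([.55,-.143]))
d=cv2.absdiff(f["image"],f0["image"]).max(2); m=(d>40).astype(np.uint8); m[:,:]=cv2.morphologyEx(m,2,np.ones((3,3)))
print([cv2.boundingRect(c) for c in cv2.findContours(m,0,1)[0] if cv2.contourArea(c)>25])
E
```

```text
1585 [-36.76915164 -34.31154618  14.4298077   28.4707524   29.77027961] inner -16.451732505377993 9.142104888966657
1042 [-31.39383551 -30.21790232 -17.41324229  29.8452293   32.36119525] inner -12.737050814405968 13.507859247034377
[(314, 451, 14, 21), (8, 451, 16, 12), (42, 428, 13, 7), (219, 283, 108, 197), (251, 250, 29, 26), (401, 232, 23, 32)]
```

The inner gap between the tabs is 26 mm, the same as when free on the bench (squeezed it would be about 15 mm), so both have sprung out. Nothing else on the bench has changed. I'll hand the job in.

```bash
python3 -c "
from plant import manip
print(manip.job_done())"
```

```text
the job is handed in; nothing more can be done
None
```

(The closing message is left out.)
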